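# Open the vacuum valves in order

### The arm

A 6-joint arm with a two-finger parallel gripper is mounted at the origin on a cart in front of the work surface, level with it; the furniture and walls round the work are solid. World frame = base frame: x ahead of the robot, y to its left, z up, the work surface at z = 0. Lengths are in m, angles in rad, forces in N, time in s.
With the tool pointing down it reaches from about 0.35 to 0.975 m from the base axis. Payload 4.9 kg.
Tool frame: the origin (TCP) lies midway between the tips of the shut fingers; the grasp point (between the pads) lies behind it (manip.grasp_offset is the y of the grasp point in the tool frame, in m); y points along the fingers, z is the direction in which the jaws open and shut, and the axes are right-handed (so a half turn about y gives the same grasp; the last joint's range is limited). The gripper opens to 85 mm and grips with 20 to 120 N. Pads are 22 mm wide; open, the fingers measure 114 mm over their backs; the gripper's body (76 mm by 85 mm) begins 54 mm behind the grasp point. The pads swing forward as they close: fully open they stand 13 mm farther back than shut.
Start: joints at [-1.262, 0.053, 1.613, -0, 1.476, -0.119], TCP at [0.259, -0.569, 0.231] pointing down, gripper open.
Joint ranges: [-3.01, 3.01], [-1.01, 2.22], [0.06, 2.58], [-1.02, 4.17], [0.09, 2.62], [-3.14, 3.14]. Speed limits (rad/s): [2.57, 2.57, 3.14, 3.14, 3.14, 3.14].

### API

Orientations are given as a unit quaternion [w, x, y, z].
In Python, from plant import manip gives the robot as it stands. The module is installed in compiled form; this text tells all that it offers.
- The arm moves only by the shell command python3 -m jog 'ROWS'. ROWS is a JSON object of lists of equal length, an entry for each row: "offset": the shift along the world's x, y, z in units of 50 mm (1.0 is 50 mm), a list of three; "angular": the turn, a rotation vector about the world's x, y, z in units of 6 degrees (1.0 is 6 degrees), a list of three; "jaw": the finger opening in mm, from 0 to 85.4. In form: {"offset": [[tx, ty, tz], ...], "angular": [[ax, ay, az], ...], "jaw": [jaw, ...]}. A call has 1 to 12 rows; each row shifts and turns the commanded pose from where the row before left it; what a row does not reach is not made up. A row lasts 1/10 s, in which the tool goes at most 50 mm and 8.59 degrees, less where a joint would pass 70% of its speed; a pose out of reach is approached as far as the arm can. A call is refused whole if a number of a shift passes 1 or a number of a turn 1, either way. A call with a gripper value outside its range is refused whole. The fingers move at their own pace and stop on an object; the grip force is fixed at half the most. Time passes only in rows, so rows that do not move let the fingers close. It gives the time, the measured TCP pose, the force and the opening at its end, in the units of the state.
- manip.state(): the state, without advancing time (a new reading comes with each control period).
- manip.grab_frame(name): name is "scene" or "side" or "wrist"; returns the picture (384x512x3 uint8, blue, green, red); there is no depth.
- manip.camera_model(name): a dict with "fx", "fy", "cx", "cy" (pixels), "rvec" (rotation vector, rad) and "tvec" (3), from world to camera coordinates, as OpenCV has them; the wrist camera has in their place "mount" (4x4, takes a point from camera to tool coordinates, whose origin is the TCP and whose axes are the tool frame's). Camera axes: x right, y down, z forward; pixel columns grow to the right and rows downward; lengths in m; the calibration is good to about 2 mm. A picture is of the moment at which its call begins: read the wrist's pose just before it. camera_model takes no time and is no camera call.
- manip.job_done(): hands the job in, once; it reports no verdict.
The state is a dict: "time": time; "joint_pos": joint angles; "joint_vel": joint speeds; "joint_efforts": joint torques, N m; "tool_pos": TCP position; "tool_rot": TCP orientation; "contact_force": force on the tool from outside, world axes, zero at the start; "ft_torque": the same for the moment, N m; "gripper_width": opening from 0.0 (shut) to 1.0 (fully open).
Only numpy, scipy, OpenCV 4.12 (cv2) and the standard library are available. Lean on these libraries where they do the work, as an engineer would, in place of code of your own. Each camera call takes 0.05 s, during which the arm holds its last target.

### The job

Open the vacuum manifold on the bench by pushing its black valve heads lightly down with the fingertips, one after another: first the wide round head, then the square head, then the long narrow bar, each nearly or fully down, where it stays. Leave the small round head exactly as it is, and do not grasp, lift or shove anything, including the eyepiece, brass weight and cap standing by; finish with the hand clear.

Things in the scene. Friction and masses are not known exactly. Their poses are not given: they have to be found in the camera images.
- manifold: vacuum manifold screwed to the table: a plain aluminium bar, 60 mm (own x) by 250 mm (own y) by 36 mm high, with a low screwed foot at each end (306 mm overall) and four brass hose barbs on its +x side, reaching 54 mm from the origin. Origin: centre of its underside, on the table; z up. Four push valves stand on its top in one row along its own y, at y = -93, -31, 31 and 93 mm and x = 0; which valve stands at which place changes from run to run.
- wide_round_valve: valve with a wide round disc head, 38 mm across (34 mm at its lower edge). Black plastic head 12 mm thick, on a rubber cushion that gives 1 mm for every 3 N of push (7 mm at most) and springs back, on a steel stem in a steel collar (23 mm across, top 41 mm above the table), fixed on the manifold. Origin: on the valve's vertical axis at table height; axes parallel to the manifold's.
- wide_round_head (a point): centre of the flat top of this head (wide round); 72 mm above the table when the plunger is fully out, 60 mm when fully in; moves with the plunger.
- wide_round_plunger (a joint): plunger depth in m: 0 fully out, growing as it is pushed down, 0.012 fully in, against a hard stop. It has no spring: it slides with about 3 N of friction and stays where it is left. Starts between 0 and 0.002; the valve is open from 0.008 on.
- square_valve: valve with a square head, 26 x 26 mm. Black plastic head 12 mm thick, on a rubber cushion that gives 1 mm for every 3 N of push (7 mm at most) and springs back, on a steel stem in a steel collar (23 mm across, top 41 mm above the table), fixed on the manifold. Origin: on the valve's vertical axis at table height; axes parallel to the manifold's.
- square_head (a point): centre of the flat top of this head (square); 72 mm above the table when the plunger is fully out, 60 mm when fully in; moves with the plunger.
- square_plunger (a joint): plunger depth in m: 0 fully out, growing as it is pushed down, 0.012 fully in, against a hard stop. It has no spring: it slides with about 3 N of friction and stays where it is left. Starts between 0 and 0.002; the valve is open from 0.008 on.
- bar_valve: valve with a narrow bar-shaped head, 50 mm long along the manifold's x axis and 14 mm wide along its y axis. Black plastic head 12 mm thick, on a rubber cushion that gives 1 mm for every 3 N of push (7 mm at most) and springs back, on a steel stem in a steel collar (23 mm across, top 41 mm above the table), fixed on the manifold. Origin: on the valve's vertical axis at table height; axes parallel to the manifold's.
- bar_head (a point): centre of the flat top of this head (bar); 72 mm above the table when the plunger is fully out, 60 mm when fully in; moves with the plunger.
- bar_plunger (a joint): plunger depth in m: 0 fully out, growing as it is pushed down, 0.012 fully in, against a hard stop. It has no spring: it slides with about 3 N of friction and stays where it is left. Starts between 0 and 0.002; the valve is open from 0.008 on.
- small_round_valve: valve with a small round head, 17 mm across; this valve is to be left alone. Black plastic head 12 mm thick, on a rubber cushion that gives 1 mm for every 3 N of push (7 mm at most) and springs back, on a steel stem in a steel collar (23 mm across, top 41 mm above the table), fixed on the manifold. Origin: on the valve's vertical axis at table height; axes parallel to the manifold's.
- small_round_head (a point): centre of the flat top of this head (small round); 72 mm above the table when the plunger is fully out, 60 mm when fully in; moves with the plunger.
- small_round_plunger (a joint): plunger depth in m: 0 fully out, growing as it is pushed down, 0.012 fully in, against a hard stop. It has no spring: it slides with about 3 N of friction and stays where it is left. Starts anywhere from 0 to 0.010; to be left where it is.
- eyepiece: bystander: loose black microscope eyepiece with a pale band, upright, 35 mm across, 47 mm high; origin at the centre of its underside
- brass_weight: bystander: loose brass weight with a knob, 22 mm across, 32 mm high; origin at the centre of its underside
- dust_cap: bystander: loose black round cap, 36 mm across, 12 mm high; origin at the centre of its underside. (Not listed: a fixed grey drawer cabinet, 190 mm high, stands about 0.3 m and more to the right of the table centre line.)

How it is judged:
By the outcome, as a careful person would: the job done as asked, in the order asked, and still so for the second after the job is handed in, with the robot touching nothing.
It also fails if it takes over 45 s, if anything falls off the work surface, if the arm or the gripper's body presses on something with over 40 N, if the wrist force passes 120 N, or if a joint passes its speed limit or range.

## Working session

There is one attempt and no reset: what is moved stays moved. The work goes in short steps, Python scripts to look and compute and a shell command to move; the robot and the scene stay as the last step left them, time stands still between calls to the robot, and variables do not carry over. Pictures are saved under pics/ and viewed, and the job is handed in when it is done.

```bash
mkdir -p pics; cat > h.py <<'E'
import numpy as np,cv2
from plant import manip
def grab(n,f):
    im=np.array(manip.grab_frame(n)); cv2.imwrite('pics/'+f,im); return im
def ray(cam,u,v,z):
    m=manip.camera_model(cam)
    R,_=cv2.Rodrigues(np.array(m['rvec'],float)); t=np.array(m['tvec'],float).ravel()
    d=R.T@np.array([(u-m['cx'])/m['fx'],(v-m['cy'])/m['fy'],1]); c=-R.T@t
    return c+d*(z-c[2])/d[2]
def proj(cam,p):
    m=manip.camera_model(cam)
    K=np.array([[m['fx'],0,m['cx']],[0,m['fy'],m['cy']],[0,0,1.]])
    return cv2.projectPoints(np.array(p,float).reshape(-1,3),np.array(m['rvec'],float),np.array(m['tvec'],float),K,None)[0].reshape(-1,2)
E
python3 - <<'E'
from h import *
grab('scene','s0.png');grab('side','d0.png');print(manip.state())
for n in('scene','side'):
    m=manip.camera_model(n);R,_=cv2.Rodrigues(np.array(m['rvec'],float));print(n,m['fx'],-R.T@np.array(m['tvec']).ravel())
E
```

```text
{'time': 0.1, 'joint_pos': array([-1.26201044e+00,  5.33262400e-02,  1.61416403e+00, -9.59144147e-07,
        1.47600369e+00, -1.18960322e-01]), 'joint_vel': array([ 4.87550507e-04, -3.85249059e-03, -1.76019750e-03, -1.38026549e-03,
       -8.50851567e-04, -1.62451135e-05]), 'joint_efforts': array([ 4.67419395e-04, -3.94902778e+01, -3.71362352e+01, -9.17172497e-05,
        3.87266366e-03,  2.02989378e-05]), 'tool_pos': array([ 0.25911209, -0.56813412,  0.23015963]), 'tool_rot': array([ 0.15001675, -0.15014483,  0.69166504, -0.69032672]), 'contact_force': array([ 0.86267507, -0.04341025,  0.27938761]), 'ft_torque': array([-0.05935835, -0.01841554, -0.01783612]), 'gripper_width': 1.0018559330196926}
scene 362.5101535948946 [0.15878239 0.43262218 0.74246831]
side 471.7681065960557 [0.46288594 0.67958313 0.67147042]
```

View pics/s0.png

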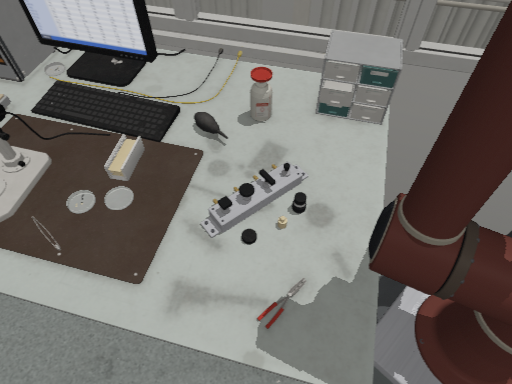

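View pics/d0.png

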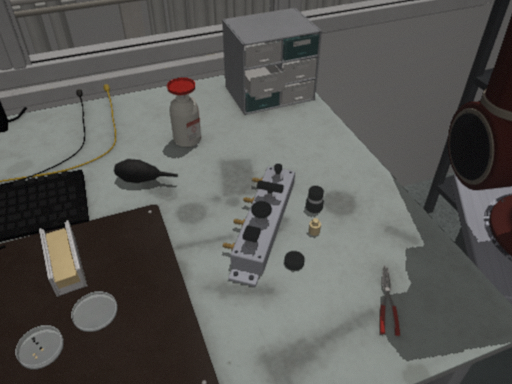

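Scene view, left to right along the manifold: square (225,203), wide round (247,190), bar (266,177) and small round (287,168). The loose items are the cap (249,236), weight (282,222) and eyepiece (299,203). Next I'll zoom in and measure.

```bash
python3 - <<'E'
from h import *
a=cv2.imread('pics/s0.png')[150:250,190:320];b=cv2.imread('pics/d0.png')[155:290,215:335]
cv2.imwrite('pics/z1.png',cv2.resize(a,None,fx=6,fy=6,interpolation=cv2.INTER_CUBIC)[:600,:800])
cv2.imwrite('pics/z2.png',cv2.resize(b,None,fx=4.4,fy=4.4,interpolation=cv2.INTER_CUBIC)[:600])
for n,f,(y0,y1,x0,x1) in(('scene','s0',(150,250,190,320)),('side','d0',(155,290,215,335))):
    im=cv2.imread(f'pics/{f}.png')
    m=(im.max(2)<60).astype(np.uint8); k=np.zeros_like(m);k[y0:y1,x0:x1]=1;m*=k
    N,l,s,c=cv2.connectedComponentsWithStats(m)
    for i in range(1,N):
        if s[i,4]>12: print(n,c[i].round(1),s[i], ray(n,*c[i],.068).round(4))
E
```

```text
scene [286.3 166.4] [284 163   6   8  35] [ 0.5205 -0.0378  0.068 ]
scene [267.  177.1] [260 170  15  15 113] [0.5308 0.0203 0.068 ]
scene [246.2 189.7] [239 183  15  14 160] [0.5389 0.0824 0.068 ]
scene [299.  202.5] [292 193  14  20 198] [0.4271 0.023  0.068 ]
scene [224.5 202.8] [218 197  14  13 116] [0.5469 0.1434 0.068 ]
scene [248.5 236.2] [242 229  14  15 175] [0.4458 0.166  0.068 ]
side [277.8 168.4] [275 164   7  11  60] [ 0.5234 -0.0328  0.068 ]
side [269.6 186.5] [257 181  26  13 214] [0.5327 0.0225 0.068 ]
side [315.4 193.1] [308 186  15  15 182] [0.4459 0.0274 0.068 ]
side [313.7 206.8] [306 199  18  14 153] [0.4468 0.064  0.068 ]
side [261.1 209.3] [252 201  19  18 275] [0.5401 0.085  0.068 ]
side [251.3 233.7] [243 225  18  18 223] [0.5483 0.1457 0.068 ]
side [293.9 260.6] [284 252  20  19 299] [0.4712 0.1925 0.068 ]
```

View pics/z1.png

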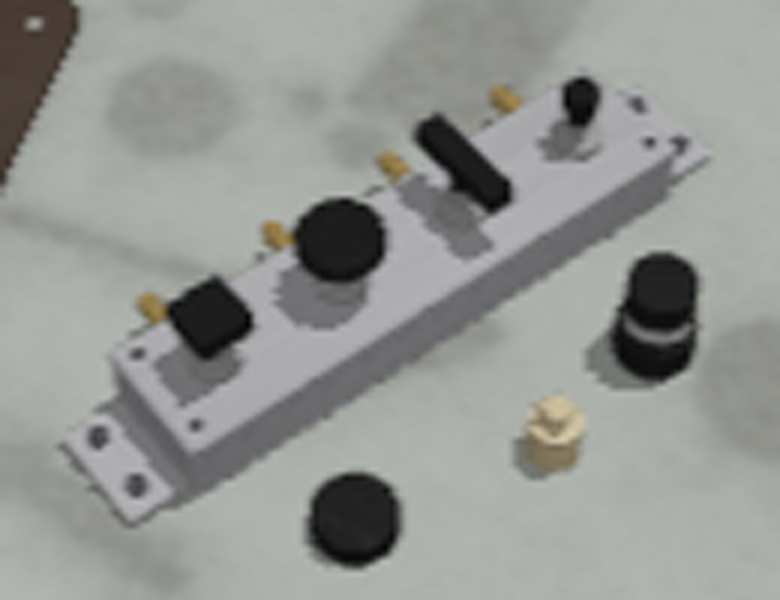

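View pics/z2.png

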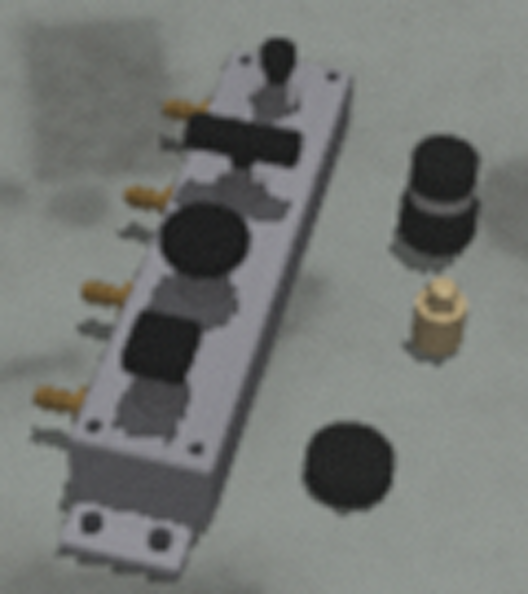

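```bash
python3 - <<'E'
from h import *
from scipy.spatial.transform import Rotation as Ro
q=manip.state()['tool_rot'];print(Ro.from_quat(np.r_[q[1:],q[0]]).as_matrix().round(3),manip.grasp_offset)
print('cab',ray('scene',318,112,0),ray('scene',382,121,0),ray('side',243,108,0),ray('side',314,100,0))
# triangulate heads
P={}
for n in('scene','side'):
    m=manip.camera_model(n);R,_=cv2.Rodrigues(np.array(m['rvec'],float));K=np.array([[m['fx'],0,m['cx']],[0,m['fy'],m['cy']],[0,0,1.]])
    P[n]=K@np.c_[R,np.array(m['tvec']).ravel()]
A=np.array([[286.3,166.4],[267,177.1],[246.2,189.7],[224.5,202.8]]).T;B=np.array([[277.8,168.4],[269.6,186.5],[261.1,209.3],[251.3,233.7]]).T
X=cv2.triangulatePoints(P['scene'],P['side'],A,B);print((X[:3]/X[3]).T.round(4))
for n,pts in (('scene',[(248.5,236.2,.006),(282,222,.016),(299,202.5,.023)]),('side',[(293.9,260.6,.006),(315,229,.016),(314.5,200,.023)])):
    for u,v,z in pts: print(n,ray(n,u,v,z).round(3))
E
```

```text
[[-0.91  -0.001  0.415]
 [-0.415  0.002 -0.91 ]
 [-0.    -1.    -0.002]] -0.0187
cab [ 0.63620029 -0.31971289  0.        ] [ 0.47366255 -0.42285321  0.        ] [ 0.64663812 -0.33887344  0.        ] [ 0.46791823 -0.40539624  0.        ]
[[ 0.5245 -0.0431  0.0596]
 [ 0.5332  0.0175  0.0635]
 [ 0.5408  0.0804  0.0636]
 [ 0.5491  0.1419  0.0639]]
scene [0.472 0.141 0.006]
scene [0.439 0.063 0.016]
scene [ 0.445 -0.004  0.023]
side [0.472 0.143 0.006]
side [0.44  0.07  0.016]
side [ 0.445 -0.001  0.023]
```

The heads triangulate to z≈0.064, which is right for mid-head. They sit about 62 mm apart at a yaw of about -7.5°, as specified. I'll shut the fingers and travel above the cabinet.

```bash
python3 -m jog '{"offset":[[0,0,0.5],[0,0.2,0.5],[0.3,0.7,0],[0.3,0.7,0],[0.3,0.7,0],[0.3,0.7,0],[0.3,0.7,0],[0.3,0.7,0],[0.3,0.7,0],[0.3,0.7,0],[0.3,0.7,0],[0.3,0.7,0]],"angular":[[0,0,0],[0,0,-0.3],[0,0,-0.5],[0,0,-0.5],[0,0,-0.5],[0,0,-0.5],[0,0,-0.5],[0,0,-0.5],[0,0,-0.5],[0,0,-0.5],[0,0,-0.5],[0,0,-0.5]],"jaw":[0,0,0,0,0,0,0,0,0,0,0,0]}'
```

```text
time: 1.3
tool_pos: [0.4094, -0.207, 0.2809]
tool_rot: [-0.046, 0.046, 0.706, -0.706]
contact_force: [0.1, 0.6, -0.2]
gripper_width: -0.0
```

```bash
python3 -m jog '{"offset":[[0.26,0.58,0],[0.26,0.58,0],[0.26,0.58,0],[0.26,0.58,0],[0.26,0.58,-0.2],[0.26,0.58,-0.5],[0.26,0.58,-0.5],[0.26,0.58,-0.5],[0.26,0.58,-0.5],[0.26,0.56,-0.4],[0,0,0],[0,0,0]],"angular":[[0,0,0],[0,0,0],[0,0,0],[0,0,0],[0,0,0],[0,0,0],[0,0,0],[0,0,0],[0,0,0],[0,0,0],[0,0,0],[0,0,0]],"jaw":[0,0,0,0,0,0,0,0,0,0,0,0]}'
python3 - <<'E'
from h import *
s=manip.state();print(s['tool_pos'],s['tool_rot'],s['contact_force'],manip.camera_model('wrist'))
np.savez('w1',p=s['tool_pos'],q=s['tool_rot']);grab('wrist','w1.png');grab('side','d1.png')
E
```

```text
time: 2.5
tool_pos: [0.5386, 0.0806, 0.1503]
tool_rot: [0.045, -0.044, -0.705, 0.706]
contact_force: [1.0, 0.4, -0.0]
gripper_width: 0.001
[0.53863498 0.08059043 0.15028606] [ 0.04529063 -0.04367522 -0.70547248  0.70593896] [ 0.95346945  0.36615702 -0.03492681] {'fx': 313.4851828439364, 'fy': 313.4851828439364, 'cx': 252.56715089902906, 'cy': 198.9244414752039, 'mount': array([[ 2.49722186e-04,  9.45510193e-01,  3.25592403e-01,
        -8.40879078e-02],
       [ 7.47529360e-04, -3.25592498e-01,  9.45509897e-01,
        -1.42649361e-01],
       [ 9.99999689e-01,  7.27508210e-06, -7.88104300e-04,
         8.22349338e-04],
       [ 0.00000000e+00,  0.00000000e+00,  0.00000000e+00,
         1.00000000e+00]])}
```

View pics/w1.png

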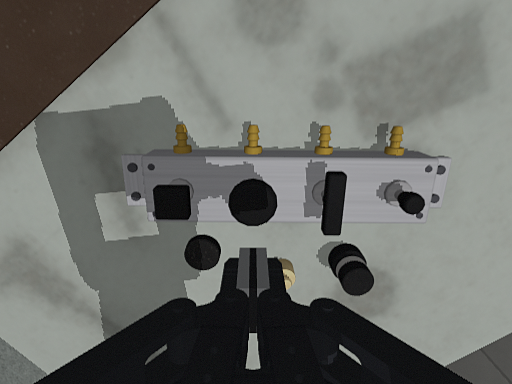

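View pics/d1.png

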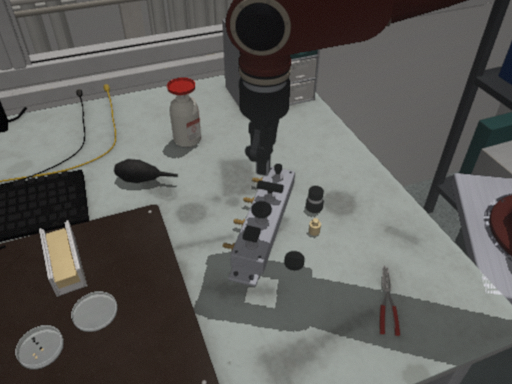

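The wrist view shows square (172,202), wide round (253,202), bar (334,203) and small round (410,202), with the fingers shut and above the row. I'll compute their world positions from it.

```bash
cat >> h.py <<'E'
from scipy.spatial.transform import Rotation as Ro
def wray(p,q,u,v,z):
    m=manip.camera_model('wrist');T=np.array(m['mount']);R=Ro.from_quat(np.r_[q[1:],q[0]]).as_matrix()
    d=R@T[:3,:3]@np.array([(u-m['cx'])/m['fx'],(v-m['cy'])/m['fy'],1]);c=p+R@T[:3,3]
    return c+d*(z-c[2])/d[2]
def heads(f,w,z=.071,y0=160,y1=240):
    im=cv2.imread('pics/'+f);w=np.load(w)
    m=(im.max(2)<62).astype(np.uint8);m[:y0]=0;m[y1:]=0
    N,l,s,c=cv2.connectedComponentsWithStats(m)
    for i in range(1,N):
        if s[i,4]>150:
            x,y,a,b=s[i,:4];print(s[i],c[i].round(1),wray(w['p'],w['q'],x+a/2-.5,y+b/2-.5,z).round(4),
              'size mm',(np.ptp([wray(w['p'],w['q'],x,y,z)[:2],wray(w['p'],w['q'],x+a,y+b,z)[:2]],axis=0)*1000).round(1))
E
python3 - <<'E'
from h import *
heads('w1.png','w1.npz')
E
```

```text
[ 321  172   26   63 1293] [333.  202.5] [0.5351 0.019  0.071 ] size mm [53.1 17.3]
[ 229  179   48   47 1789] [252.4 202. ] [0.5436 0.0793 0.071 ] size mm [41.8 31.1]
[ 153  185   38   35 1261] [171.7 202. ] [0.5512 0.1397 0.071 ] size mm [31.  22.5]
[397 191  28  24 478] [410.5 202. ] [ 0.5282 -0.0385  0.071 ] size mm [22.1 21.6]
```

```bash
python3 -m jog '{"offset":[[0.05,0.01,-0.2],[0,0,-0.4],[0,0,-0.4],[0,0,-0.3],[0,0,-0.1],[0,0,0],[0,0,0]],"angular":[[0,0,0],[0,0,0],[0,0,0],[0,0,0],[0,0,0],[0,0,0],[0,0,0]],"jaw":[0,0,0,0,0,0,0]}'
python3 - <<'E'
from h import *
grab('side','d2.png');a=grab('scene','s2.png')
b=cv2.imread('pics/d2.png')[140:290,200:340]
cv2.imwrite('pics/z3.png',cv2.resize(b,None,fx=4,fy=4,interpolation=cv2.INTER_CUBIC))
cv2.imwrite('pics/z4.png',cv2.resize(a[110:250,190:340],None,fx=4,fy=4,interpolation=cv2.INTER_CUBIC))
print(manip.state()['contact_force'],manip.state()['tool_pos'])
E
```

```text
time: 3.3
tool_pos: [0.5425, 0.0807, 0.0822]
tool_rot: [-0.045, 0.046, 0.706, -0.706]
contact_force: [-0.0, 0.0, 0.6]
gripper_width: -0.001
[ 0.33516795 -0.63357716 -0.05839473] [0.54273676 0.08082177 0.08259041]
```

View pics/z3.png

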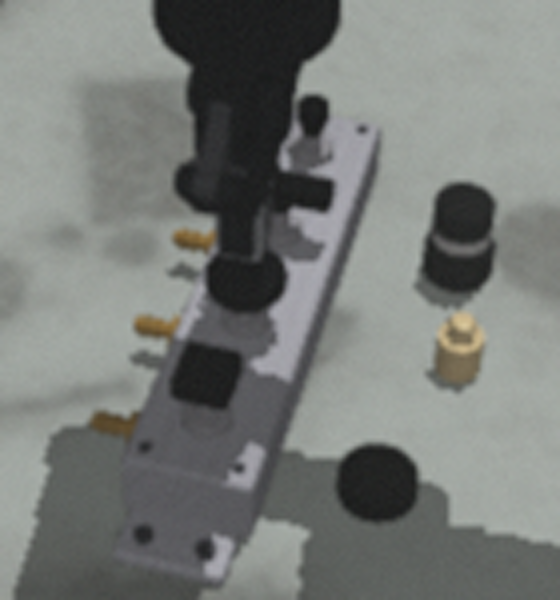

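View pics/z4.png

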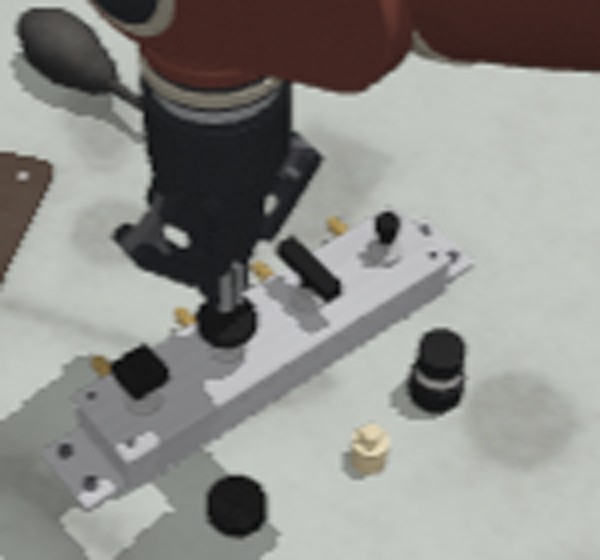

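The tips are over the centre of the wide round head, clear of it and of the neighbouring heads. Next I'll push gently in small steps.

```bash
python3 -m jog '{"offset":[[0,0,-0.1],[0,0,-0.06],[0,0,-0.04],[0,0,0]],"angular":[[0,0,0],[0,0,0],[0,0,0],[0,0,0]],"jaw":[0,0,0,0]}'
python3 -m jog '{"offset":[[0,0,-0.04],[0,0,0]],"angular":[[0,0,0],[0,0,0]],"jaw":[0,0]}'
python3 -m jog '{"offset":[[0,0,-0.04],[0,0,0]],"angular":[[0,0,0],[0,0,0]],"jaw":[0,0]}'
python3 -m jog '{"offset":[[0,0,-0.04],[0,0,0]],"angular":[[0,0,0],[0,0,0]],"jaw":[0,0]}'
```

```text
time: 3.8
tool_pos: [0.5414, 0.0809, 0.0707]
tool_rot: [0.045, -0.045, -0.706, 0.706]
contact_force: [-0.7, -0.1, -0.2]
gripper_width: 0.001
time: 4.0
tool_pos: [0.5419, 0.0809, 0.0695]
tool_rot: [-0.045, 0.045, 0.706, -0.706]
contact_force: [-0.8, -0.7, 2.6]
gripper_width: -0.002
time: 4.2
tool_pos: [0.5419, 0.0809, 0.0674]
tool_rot: [-0.045, 0.045, 0.706, -0.706]
contact_force: [-1.2, 0.9, 3.0]
gripper_width: 0.002
time: 4.4
tool_pos: [0.5419, 0.0809, 0.0652]
tool_rot: [-0.045, 0.045, 0.706, -0.706]
contact_force: [-0.6, 0.1, 1.7]
gripper_width: 0.003
```

```bash
python3 -m jog '{"offset":[[0,0,-0.04],[0,0,-0.03],[0,0,0]],"angular":[[0,0,0],[0,0,0],[0,0,0]],"jaw":[0,0,0]}'
python3 -m jog '{"offset":[[0,0,-0.02],[0,0,0]],"angular":[[0,0,0],[0,0,0]],"jaw":[0,0]}'
python3 -m jog '{"offset":[[0,0,-0.02],[0,0,0]],"angular":[[0,0,0],[0,0,0]],"jaw":[0,0]}'
```

```text
time: 4.7
tool_pos: [0.5419, 0.0809, 0.0616]
tool_rot: [-0.045, 0.045, 0.706, -0.706]
contact_force: [-0.7, 0.9, 2.7]
gripper_width: -0.003
time: 4.9
tool_pos: [0.5419, 0.0809, 0.0608]
tool_rot: [-0.045, 0.045, 0.706, -0.706]
contact_force: [-0.5, 0.5, 2.4]
gripper_width: 0.002
time: 5.1
tool_pos: [0.5419, 0.0809, 0.0598]
tool_rot: [-0.045, 0.045, 0.706, -0.706]
contact_force: [-0.1, 0.2, 2.2]
gripper_width: 0.003
```

```bash
python3 -m jog '{"offset":[[0,0,-0.02],[0,0,0]],"angular":[[0,0,0],[0,0,0]],"jaw":[0,0]}'
python3 -m jog '{"offset":[[0,0,-0.02],[0,0,0]],"angular":[[0,0,0],[0,0,0]],"jaw":[0,0]}'
```

```text
time: 5.3
tool_pos: [0.5419, 0.0808, 0.0589]
tool_rot: [-0.045, 0.045, 0.706, -0.706]
contact_force: [-0.4, -0.2, 4.2]
gripper_width: 0.003
time: 5.5
tool_pos: [0.542, 0.0809, 0.0582]
tool_rot: [-0.045, 0.045, 0.706, -0.706]
contact_force: [-1.8, 0.4, 4.7]
gripper_width: 0.001
```

Force is rising at the hard stop, so the wide round head is fully in. I'll lift and move to the square head.

```bash
python3 -m jog '{"offset":[[0,0,0.2],[0,0,0.4],[0,0,0.4],[0.05,0.4,0],[0.05,0.5,0],[0.05,0.32,0],[0,0,0],[0,0,0]],"angular":[[0,0,0],[0,0,0],[0,0,0],[0,0,0],[0,0,0],[0,0,0],[0,0,0],[0,0,0]],"jaw":[0,0,0,0,0,0,0,0]}'
python3 - <<'E'
from h import *
s=manip.state();print(s['contact_force'],s['tool_pos'])
np.savez('w3',p=s['tool_pos'],q=s['tool_rot']);w=grab('wrist','w3.png')
b=grab('side','d3.png')[140:290,200:340]
cv2.imwrite('pics/z5.png',cv2.resize(b,None,fx=4,fy=4,interpolation=cv2.INTER_CUBIC))
E
```

```text
time: 6.3
tool_pos: [0.5489, 0.1417, 0.1074]
tool_rot: [0.045, -0.044, -0.705, 0.706]
contact_force: [-0.4, 0.3, -0.6]
gripper_width: 0.002
[-0.42201822  0.25688564 -0.64390409] [0.54893348 0.14173593 0.10737536]
```

View pics/w3.png

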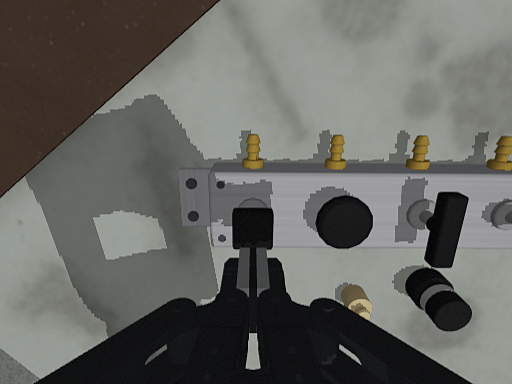

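View pics/z5.png

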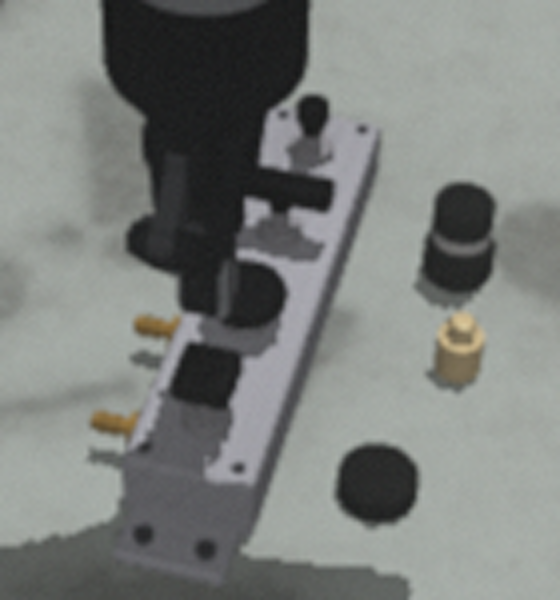

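The wrist view has the square head (253,227) in line with the shut tips (253,250). The wide head now sits lower, near its collar. Now I'll push the square head.

```bash
python3 -m jog '{"offset":[[0,0,-0.3],[0,0,-0.26],[0,0,-0.1],[0,0,-0.04],[0,0,0]],"angular":[[0,0,0],[0,0,0],[0,0,0],[0,0,0],[0,0,0]],"jaw":[0,0,0,0,0]}'
python3 -m jog '{"offset":[[0,0,-0.04],[0,0,-0.04],[0,0,0]],"angular":[[0,0,0],[0,0,0],[0,0,0]],"jaw":[0,0,0]}'
python3 -m jog '{"offset":[[0,0,-0.04],[0,0,-0.04],[0,0,0]],"angular":[[0,0,0],[0,0,0],[0,0,0]],"jaw":[0,0,0]}'
python3 -m jog '{"offset":[[0,0,-0.04],[0,0,-0.02],[0,0,0]],"angular":[[0,0,0],[0,0,0],[0,0,0]],"jaw":[0,0,0]}'
```

```text
time: 6.9
tool_pos: [0.5489, 0.1417, 0.0721]
tool_rot: [0.045, -0.045, -0.706, 0.706]
contact_force: [0.2, -0.7, 0.1]
gripper_width: 0.001
time: 7.2
tool_pos: [0.5499, 0.1419, 0.0695]
tool_rot: [-0.044, 0.045, 0.706, -0.706]
contact_force: [-0.5, -0.1, 1.7]
gripper_width: -0.001
time: 7.5
tool_pos: [0.5498, 0.1419, 0.065]
tool_rot: [-0.044, 0.045, 0.706, -0.706]
contact_force: [1.1, 0.5, 2.1]
gripper_width: 0.001
time: 7.8
tool_pos: [0.5496, 0.1419, 0.0618]
tool_rot: [-0.045, 0.045, 0.706, -0.706]
contact_force: [2.4, 0.3, 2.7]
gripper_width: -0.001
```

```bash
python3 -m jog '{"offset":[[0,0,-0.04],[0,0,0]],"angular":[[0,0,0],[0,0,0]],"jaw":[0,0]}'
python3 -m jog '{"offset":[[0,0,-0.02],[0,0,0]],"angular":[[0,0,0],[0,0,0]],"jaw":[0,0]}'
python3 -m jog '{"offset":[[0,0,-0.02],[0,0,0]],"angular":[[0,0,0],[0,0,0]],"jaw":[0,0]}'
```

```text
time: 8.0
tool_pos: [0.5493, 0.1418, 0.0596]
tool_rot: [-0.045, 0.045, 0.706, -0.706]
contact_force: [2.1, 0.0, 2.0]
gripper_width: -0.002
time: 8.2
tool_pos: [0.5494, 0.1419, 0.0589]
tool_rot: [-0.045, 0.045, 0.706, -0.706]
contact_force: [1.0, 0.2, 3.5]
gripper_width: -0.001
time: 8.4
tool_pos: [0.5495, 0.1419, 0.0582]
tool_rot: [-0.045, 0.045, 0.706, -0.706]
contact_force: [0.4, -0.9, 5.1]
gripper_width: 0.0
```

The square head is at its stop as well. Next I'll lift and move over to the bar.

```bash
python3 -m jog '{"offset":[[0,0,0.2],[0,0,0.4],[0,0,0.4],[-0.06,-0.4,0],[-0.06,-0.45,0],[-0.06,-0.45,0],[-0.06,-0.45,0],[-0.05,-0.4,0],[-0.04,-0.3,0],[0,0,0],[0,0,0]],"angular":[[0,0,0],[0,0,0],[0,0,0],[0,0,0],[0,0,0],[0,0,0],[0,0,0],[0,0,0],[0,0,0],[0,0,0],[0,0,0]],"jaw":[0,0,0,0,0,0,0,0,0,0,0]}'
python3 - <<'E'
from h import *
s=manip.state();print(s['contact_force'],s['tool_pos'])
w=grab('wrist','w4.png')
E
```

```text
time: 9.5
tool_pos: [0.5325, 0.0196, 0.1076]
tool_rot: [-0.045, 0.045, 0.706, -0.705]
contact_force: [0.1, 0.4, 0.9]
gripper_width: -0.001
[0.09804223 0.42114168 0.87314579] [0.53246859 0.01955764 0.10758193]
```

View pics/w4.png

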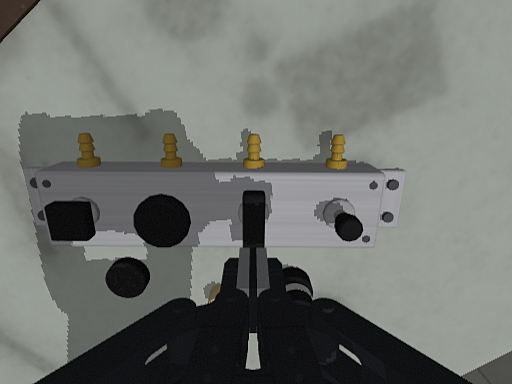

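The bar (253,~220) is lined up with the tips, and the small round head (348,226) is well clear to the side. Now I'll push the bar.

```bash
python3 -m jog '{"offset":[[0,0,-0.3],[0,0,-0.26],[0,0,-0.1],[0,0,-0.04],[0,0,0]],"angular":[[0,0,0],[0,0,0],[0,0,0],[0,0,0],[0,0,0]],"jaw":[0,0,0,0,0]}'
python3 -m jog '{"offset":[[0,0,-0.04],[0,0,-0.04],[0,0,0]],"angular":[[0,0,0],[0,0,0],[0,0,0]],"jaw":[0,0,0]}'
python3 -m jog '{"offset":[[0,0,-0.04],[0,0,-0.04],[0,0,0]],"angular":[[0,0,0],[0,0,0],[0,0,0]],"jaw":[0,0,0]}'
python3 -m jog '{"offset":[[0,0,-0.04],[0,0,-0.02],[0,0,0]],"angular":[[0,0,0],[0,0,0],[0,0,0]],"jaw":[0,0,0]}'
python3 -m jog '{"offset":[[0,0,-0.04],[0,0,0]],"angular":[[0,0,0],[0,0,0]],"jaw":[0,0]}'
```

```text
time: 10.05
tool_pos: [0.5325, 0.0195, 0.0722]
tool_rot: [-0.045, 0.044, 0.706, -0.706]
contact_force: [0.9, -1.5, -0.5]
gripper_width: 0.002
time: 10.35
tool_pos: [0.5334, 0.0193, 0.0694]
tool_rot: [-0.044, 0.045, 0.706, -0.706]
contact_force: [-0.0, 0.2, 1.9]
gripper_width: -0.002
time: 10.65
tool_pos: [0.5332, 0.0193, 0.0648]
tool_rot: [-0.045, 0.045, 0.706, -0.706]
contact_force: [1.2, 0.0, 2.2]
gripper_width: 0.008
time: 10.95
tool_pos: [0.5331, 0.0193, 0.0618]
tool_rot: [-0.045, 0.045, 0.706, -0.706]
contact_force: [0.9, 0.3, 2.1]
gripper_width: 0.003
time: 11.15
tool_pos: [0.5328, 0.0193, 0.0596]
tool_rot: [0.045, -0.045, -0.706, 0.706]
contact_force: [2.0, 0.1, 2.3]
gripper_width: 0.001
```

```bash
python3 -m jog '{"offset":[[0,0,-0.02],[0,0,0]],"angular":[[0,0,0],[0,0,0]],"jaw":[0,0]}'
python3 -m jog '{"offset":[[0,0,-0.02],[0,0,0]],"angular":[[0,0,0],[0,0,0]],"jaw":[0,0]}'
```

```text
time: 11.35
tool_pos: [0.5329, 0.0193, 0.0589]
tool_rot: [0.045, -0.045, -0.706, 0.706]
contact_force: [0.4, -0.3, 4.1]
gripper_width: 0.0
time: 11.55
tool_pos: [0.533, 0.0193, 0.0582]
tool_rot: [0.045, -0.045, -0.706, 0.706]
contact_force: [-0.1, 0.4, 5.4]
gripper_width: -0.0
```

Same signature as the other two. I'll lift straight up, then back off toward the robot for a clear view.

```bash
python3 -m jog '{"offset":[[0,0,0.2],[0,0,0.6],[0,0,0.8],[0,0,0.8],[0,0,0.8],[0,0,0.6],[-0.3,-0.6,0],[-0.3,-0.6,0],[-0.3,-0.6,0],[-0.3,-0.6,0],[0,0,0],[0,0,0]],"angular":[[0,0,0],[0,0,0],[0,0,0],[0,0,0],[0,0,0],[0,0,0],[0,0,0],[0,0,0],[0,0,0],[0,0,0],[0,0,0],[0,0,0]],"jaw":[0,0,0,0,0,0,0,0,0,0,0,0]}'
python3 - <<'E'
from h import *
a=grab('scene','s5.png')
for n,f,(y0,y1,x0,x1) in(('scene','s5',(150,250,190,320)),('side','d5',(155,290,215,335))):
    if n=='side': grab('side','d5.png')
    im=cv2.imread(f'pics/{f}.png')
    m=(im.max(2)<60).astype(np.uint8); k=np.zeros_like(m);k[y0:y1,x0:x1]=1;m*=k
    N,l,s,c=cv2.connectedComponentsWithStats(m)
    for i in range(1,N):
        if s[i,4]>12: print(n,c[i].round(1),s[i])
b=cv2.imread('pics/d5.png')[155:290,215:335]
cv2.imwrite('pics/z6.png',np.hstack([cv2.resize(b,(400,450)),cv2.resize(cv2.imread('pics/d0.png')[155:290,215:335],(400,450))]))
print(manip.state()['contact_force'],manip.state()['tool_pos'])
E
```

```text
time: 12.75
tool_pos: [0.4721, -0.1007, 0.2473]
tool_rot: [-0.046, 0.045, 0.706, -0.705]
contact_force: [0.5, -0.7, 0.6]
gripper_width: 0.0
scene [286.3 166.4] [284 163   6   8  35]
scene [267.1 180.4] [260 173  15  16 114]
scene [246.3 192.5] [239 186  15  14 168]
scene [299.1 202.5] [292 193  14  20 202]
scene [224.9 205.6] [219 199  13  14 115]
scene [248.8 236.1] [242 229  15  15 188]
side [277.8 168.4] [275 164   7  11  60]
side [269.8 191.1] [257 185  27  13 236]
side [315.3 193.1] [308 186  15  15 183]
side [313.7 206.8] [306 199  18  14 153]
side [260.9 213.1] [251 205  21  18 290]
side [251.3 237.9] [243 230  17  17 222]
side [294.1 260.1] [284 251  21  20 326]
[ 0.2098359  -0.71042581 -0.47353395] [ 0.47268587 -0.09995453  0.24744995]
```

View pics/z6.png

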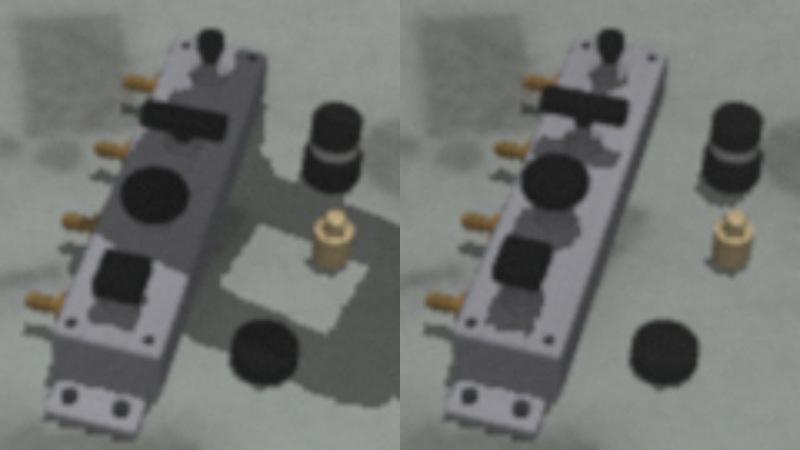

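The three heads sit lower (left: now, right: before). The small round head's blob is pixel-identical, and the bystanders haven't moved. I'll convert the pixel drops to mm.

```bash
python3 - <<'E'
from h import *
for n,p,ds,dd in(('sq',(.549,.142),2.8,4.2),('wide',(.541,.081),2.8,3.8),('bar',(.533,.0195),3.3,4.6)):
    for c,d in(('scene',ds),('side',dd)):
        k=np.diff(proj(c,[(*p,.071),(*p,.061)]),axis=0)[0,1]/10; print(n,c,'drop mm',round(d/k,1))
print(manip.job_done(),manip.state()['time'])
E
```

```text
sq scene drop mm 11.1
sq side drop mm 10.7
wide scene drop mm 10.8
wide side drop mm 9.7
bar scene drop mm 12.5
bar side drop mm 11.9
the job is handed in; nothing more can be done
the job is handed in; nothing more can be done
```

The wide round, square and bar valve heads are pushed down, in that order, and the job is handed in. It took about 13 s of the 45 s.

I pushed each head lightly with the shut fingertips. The force stayed around 2–3 N while the plunger slid, then rose to about 5 N at the hard stop. I lifted clear between pushes.

**Depth check:** before-and-after pictures show these drops in the two fixed views, allowing for pixel noise of about 1 mm. The plungers started up to 2 mm in, so the drops fit plungers at or close to fully in.

| Head | Scene view | Side view |
|---|---|---|
| Wide round | 10.8 mm | 9.7 mm |
| Square | 11.1 mm | 10.7 mm |
| Bar | 12.5 mm | 11.9 mm |

- **Small round head:** its image is identical to the pixel before and after in both views.
- **Bystanders:** the eyepiece and cap are within half a pixel of where they started, where the hand's shadow crossed. The brass weight looks unmoved in the side view; I did not measure it.
- **Hand:** it finished about 0.25 m above the table, with force readings at noise level.

The only disagreement was in finding the heads: the cameras differed by 2–4 mm, so I aimed at the average. No check failed.

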